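Clamp a specimen under the ratchet hold-down

ROBOT

A 6-joint arm with a two-finger parallel gripper is mounted at the origin on the work surface. World frame = base frame: x ahead of the robot, y to its left, z up, the work surface at z = 0. Lengths are in m, angles in rad, forces in N, time in s.
With the tool pointing down it reaches from about 0.275 to 0.85 m from the base axis. Payload 5.2 kg.
Tool frame: the origin (TCP) lies between the finger pads; the fingertips stand 17 mm ahead of it and the grasp point (between the pads) lies 2 mm behind it; z points along the fingers, y is the line along which they close (so a half turn about z gives the same grasp; the last joint's range is limited). The gripper opens to 85 mm and grips with 20 to 120 N. Pads are 22 mm wide; open, the fingers measure 114 mm over their backs; the gripper's body (76 mm by 85 mm) begins 54 mm behind the grasp point. The pads swing forward as they close: fully open they stand 13 mm farther back than shut.
Start: joints at [-1.524, 0.259, 1.535, -0, 1.348, -0.203], TCP at [0.136, -0.533, 0.248] pointing down, gripper open.
Joint ranges: [-3.14, 3.14], [-0.91, 2.08], [0.19, 2.58], [-1.22, 4.36], [0.22, 2.71], [-3.12, 3.12]. Speed limits (rad/s): [2.57, 2.57, 3.14, 3.14, 3.14, 3.14].

INTERFACE

Orientations are given as a rotation vector (axis times angle).
In Python, from station import sense, optics, manip gives the robot as it stands.
- The arm moves only by the shell command python3 -m handwheel 'ROWS' [FORCE]. ROWS is JSON, a list of rows, each a list of 3 entries, a list of its own where there are three numbers: the turn, a rotation vector about the world's x, y, z in rad, then the shift along the world's x, y, z in mm, then the closure, from 0 (fully open) to 1 (shut). A call has 1 to 12 rows; each row shifts and turns the commanded pose from where the row before left it; what a row does not reach is not made up. A row lasts 1/10 s, in which the tool goes at most 50 mm and 8.59 degrees, less where a joint would pass 70% of its speed; a pose out of reach is approached as far as the arm can. A call is refused whole if a number of a shift passes 50 or a number of a turn 0.15, either way. A call with a gripper value outside its range is refused whole. The fingers move at their own pace and stop on an object; FORCE is the grip in N (left out, the last holds). Time passes only in rows, so rows that do not move let the fingers close. It gives the time, the measured TCP pose, the force, the opening and the grip force at its end, in the units of the state.
- sense(): the state, without advancing time (a new reading comes with each control period).
- optics.grab_frame(name): name is "scene" or "top" or "wrist"; returns the picture (480x640x3 uint8, blue, green, red); there is no depth.
- optics.camera_model(name): a dict with "fx", "fy", "cx", "cy" (pixels), "dist_coeffs" ([k1, k2, p1, p2, k3] as OpenCV has them; the pictures are not rectified), "rvec" (rotation vector, rad) and "tvec" (3), from world to camera coordinates, as OpenCV has them; the wrist camera has in their place "mount" (4x4, takes a point from camera to tool coordinates, whose origin is the TCP and whose axes are the flange's). Camera axes: x right, y down, z forward; pixel columns grow to the right and rows downward; lengths in m; the calibration is good to about 2 mm. A picture is of the moment at which its call begins: read the wrist's pose just before it. camera_model takes no time and is no camera call.
- manip.sign_off(): hands the job in; it is judged then, once.
The state is a dict: "clock": time; "joints": joint angles; "dq": joint speeds; "tau": joint torques, N m; "tcp_pos": TCP position; "ee_rot": TCP orientation; "ft_force": force on the tool from outside, world axes, zero at the start; "moment": the same for the moment, N m; "opening": finger opening in m; "gripper_force": force on a finger pad.
Only numpy, scipy, OpenCV 4.12 (cv2) and the standard library are available. Lean on these libraries where they do the work, as an engineer would, in place of code of your own. Each camera call takes 0.05 s, during which the arm holds its last target. There are 200 camera calls.

TASK

Raise the stand's hold-down arm by its T-grip, tooth by tooth, until you feel it press on the rubber buffer of the top stop, ease off at once and leave the arm hanging on the pawl in its top notch. Then slide the specimen carrier, puck first, into the slideway until it gently meets the back stop and let go of it. Finally press the pawl's thumb pad down to lift the pawl, keep it there until the arm has come down and its foot rests on the puck, and let go; force nothing and leave the other things on the bench alone.

Things in the scene. Friction and masses are not known exactly. Their poses are not given: they have to be found in the camera images.
- stand: Fixed clamping stand, dark base plate 190 x 190 mm, 12 mm thick. Origin on the bench under the upright rail; x runs into the slideway (away from the robot), y towards the slideway, z up. Base spans x -140 to 50, y -60 to 130 mm. Grey column (28 wide, 152 high) at x -36 to -10. Slideway centre line at y = 85: floor at z = 12, two walls 7 high, 48 mm apart, from x = -80 to 25, mouth flared to about 63 mm at x = -106; back stop across its end, face at x = 20
- grip (a point): Centre of the T-grip on top of the upright rail: black bar 14 mm thick (along stand x), 50 long (along stand y), 14 high, free below for 20 mm. Directly above the stand's origin; 181 mm above the bench at joint rail = 0. The rail (0.6 kg, damped, so it moves slowly) slides straight up and down and carries the hold-down arm; raising it takes 8 to 14 N at 20 mm/s, swinging with each tooth; at the top stop the load climbs steeply above that
- rail (a joint): Height of rail and arm above their lowest place, m. Notches every 10 mm: it hangs on the pawl at about 0.004, 0.014, 0.024 .. 0.054 (top notch, clicks in at about 0.055); rising is free past the clicking pawl, falling is blocked. A stop collar clamped on the column, higher or lower each time (0.056 to 0.063, not measured), ends the rise. The foot lies on the specimen puck at about 0.030
- buffer (a joint): How far the rubber buffer under the stop collar (grey block round the column, rubber block 14 x 18 mm above the arm, beside the rail) is squeezed, m: 0 untouched, 12 N per mm. A squeeze of 0.5 mm is a firm touch; 2 mm (24 N) is the most it may take
- foot (a point): Centre of the underside of the hold-down foot (22 mm across) at the end of the arm, 85 mm from the rail along stand y; 20 mm above the bench at joint rail = 0. Arm 16 mm wide, its top 40 mm above the foot's underside
- pad (a point): Centre of the top of the pawl's thumb pad, 22 x 26 mm, at the end of the pawl's tail, 92 mm from the rail along stand -y and about 89 mm above the bench; free below. Pressed down with about 2 to 5 N it lifts the pawl out of the teeth; springs back when let go
- pawl (a joint): Pawl angle, rad: 0 engaged, grows as the pad is pressed (75 mm from the pivot); out of the teeth above about 0.14 (pad 10 mm down), rigid stop at 0.22 (16 mm down). Held out, the arm comes down at about 35 mm/s
- fin (a point): Centre of the upright fin of the loose specimen carrier: 12 mm thick (along its y), 24 long (x), standing 8 to 48 mm above the carrier's underside; this point is 28 mm above the underside. The carrier (about 0.2 kg) is a plate 120 x 44 x 8 mm, its x axis pointing from fin to puck; the fin is 40 mm behind the plate's centre, the front edge 100 mm ahead of the fin
- puck (a point): Centre of the top of the black specimen puck (30 mm across, 30 high) fixed on the carrier's plate, 80 mm ahead of the fin along the carrier's x and 38 mm above its underside; axes as the carrier's
- seat (a point): Point on the slideway floor straight below the foot (12 mm above the bench); the puck's centre is here when the carrier is home against the back stop. Axes as the stand's: the carrier's x points along its x
- bottle: Bystander: small jar, 44 mm across, 85 high; origin under its centre
- spare: Bystander: grey spare mount, 32 mm across, 24 high; origin under its centre
- driver: Bystander: screwdriver lying flat, 160 mm long along its x; origin under its middle
Not all that is in view belongs to the job. Of the things like the part that bears fin, leave any that is blue or brown; of the rest the smaller one is meant.

How it is judged:
By the outcome, as a careful person would: the job done as asked, in the order asked, and still so for the second after the job is handed in, with the robot touching nothing.
It also fails if it takes over 72 s, if anything falls off the work surface, if the arm or the gripper's body presses on something with over 40 N, if the wrist force passes 120 N, or if a joint passes its speed limit or range.

## Working session

There is one attempt and no reset: what is moved stays moved. The work goes in short steps, Python scripts to look and compute and a shell command to move; the robot and the scene stay as the last step left them, time stands still between calls to the robot, and variables do not carry over. Pictures are saved under pics/ and viewed, at most 13 in all, crops included, and the job is handed in when it is done.

```bash
mkdir -p pics; ls; python3 - <<'E'
from station import sense, optics
import cv2,numpy as np
s=sense();print({k:np.round(v,3).tolist() for k,v in s.items()})
for n in ("scene","top"):
    cv2.imwrite(f"pics/{n}0.png",optics.grab_frame(n))
for n in ("scene","top","wrist"):
    m=optics.camera_model(n);print(n,{k:np.round(v,4).tolist() for k,v in m.items()})
E
```

```text
pics
{'clock': 0.0, 'joints': [-1.524, 0.259, 1.536, -0.0, 1.348, -0.203], 'dq': [0.0, -0.0, -0.0, -0.0, 0.0, -0.0], 'tau': [0.002, -44.603, -29.057, -0.0, 0.012, -0.0], 'tcp_pos': [0.136, -0.532, 0.247], 'ee_rot': [-3.115, -0.391, -0.0], 'ft_force': [0.02, -0.004, 0.279], 'moment': [0.012, -0.041, 0.011], 'gripper_force': 0.0, 'opening': 0.086}
scene {'fx': 609.4041, 'fy': 609.4041, 'cx': 318.4779, 'cy': 228.3692, 'dist_coeffs': [-0.1944, 0.0, 0.0, 0.0, 0.0], 'rvec': [2.0064, 0.7877, -0.4651], 'tvec': [-0.3905, -0.0963, 1.8056]}
top {'fx': 624.5406, 'fy': 624.5406, 'cx': 331.5022, 'cy': 238.7365, 'dist_coeffs': [0.045, 0.0, 0.0, 0.0, 0.0], 'rvec': [2.1765, -2.1545, 0.1546], 'tvec': [-0.0418, 0.5943, 1.2795]}
wrist {'fx': 356.2792, 'fy': 356.2792, 'cx': 317.0527, 'cy': 239.0147, 'dist_coeffs': [-0.0716, 0.0, 0.0, 0.0, 0.0], 'mount': [[0.0011, -0.9607, -0.2776, 0.0706], [1.0, 0.0011, -0.0, -0.0002], [0.0003, -0.2776, 0.9607, -0.1251], [0.0, 0.0, 0.0, 1.0]]}
```

View pics/scene0.png

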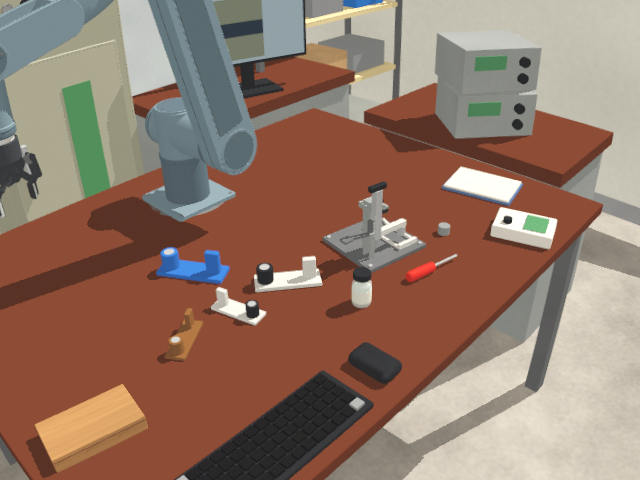

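View pics/top0.png

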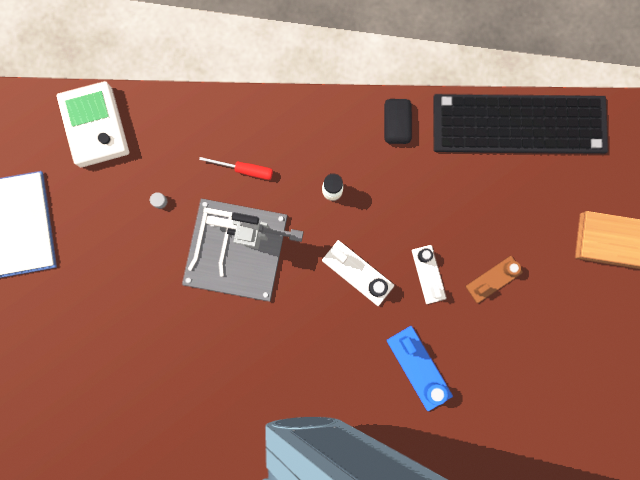

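The top view shows the stand at about (235,250), with the slideway to the left and the pad at about (298,235). Of the two white carriers, the smaller is at about (429,275), puck up. I'll enlarge both regions.

```bash
python3 - <<'E'
import cv2,numpy as np
a=cv2.imread("pics/top0.png")
c1=cv2.resize(a[190:310,175:315],None,fx=4,fy=4,interpolation=cv2.INTER_CUBIC)  # 560x480
c2=cv2.resize(a[235:315,400:460],None,fx=4,fy=4,interpolation=cv2.INTER_CUBIC) #240x320
o=np.zeros((480,800,3),np.uint8);o[:,:560]=c1;o[:320,560:]=c2
cv2.imwrite("pics/crop1.png",o)
E
```

```text
(no output)
```

View pics/crop1.png

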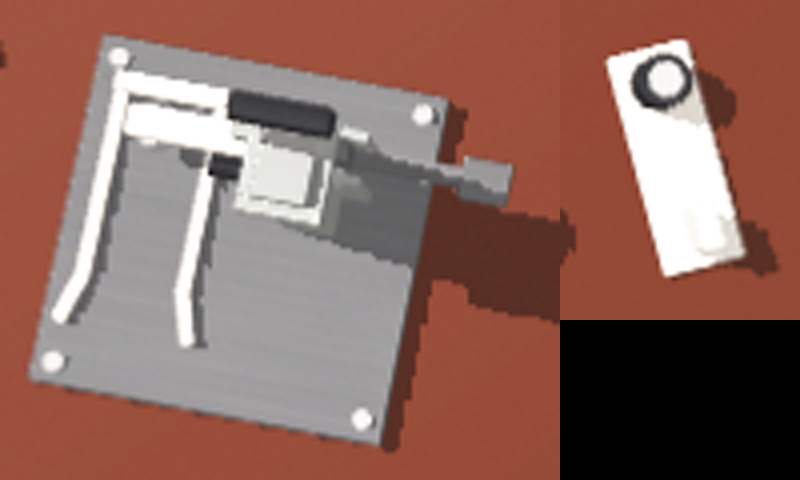

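Base plate corners in the crop are (104,36), (448,98), (382,444) and (31,378), and the grip bar centre is about (282,112). The carrier plate corners are (607,58), (686,40), (745,256) and (668,276).

```bash
cat > h.py <<'E'
import cv2,numpy as np
from scipy.spatial.transform import Rotation as R
from station import optics, sense
def model(n,s=None):
    m=optics.camera_model(n);K=np.array([[m['fx'],0,m['cx']],[0,m['fy'],m['cy']],[0,0,1.]]);d=np.array(m['dist_coeffs'])
    if n=='wrist':
        T=np.eye(4);T[:3,:3]=R.from_rotvec(s['ee_rot']).as_matrix();T[:3,3]=s['tcp_pos'];T=T@np.array(m['mount'])
        Rw=T[:3,:3];c=T[:3,3]
    else:
        Rw=R.from_rotvec(m['rvec']).as_matrix().T;c=-Rw@np.array(m['tvec'])
    return K,d,Rw,c
def px2w(n,uv,z,s=None):
    K,d,Rw,c=model(n,s);p=cv2.undistortPoints(np.array(uv,float).reshape(-1,1,2),K,d)[:,0]
    r=np.c_[p,np.ones(len(p))]@Rw.T;z=np.broadcast_to(z,len(p))
    return c+r*((z-c[2])/r[:,2])[:,None]
def w2px(n,P,s=None):
    K,d,Rw,c=model(n,s);rv=cv2.Rodrigues(Rw.T)[0]
    return cv2.projectPoints(np.array(P,float).reshape(-1,1,3),rv,-Rw.T@c,K,d)[0][:,0]
def fit2(loc,w):
    loc=np.array(loc,float);w=np.array(w)[:,:2];a=loc-loc.mean(0);b=w-w.mean(0)
    th=np.arctan2((a[:,0]*b[:,1]-a[:,1]*b[:,0]).sum(),(a*b).sum());M=np.array([[np.cos(th),-np.sin(th)],[np.sin(th),np.cos(th)]])
    t=w.mean(0)-M@loc.mean(0);return th,t,w-(loc@M.T+t)
E
python3 - <<'E'
from h import *
np.set_printoptions(precision=4,suppress=True)
f=lambda L,ox,oy,dx:[((x-dx)/4+ox,y/4+oy) for x,y in L]
b=px2w('top',f([(104,36),(448,98),(382,444),(31,378)],175,190,0),.012)
th,t,r=fit2([(.05,.13),(.05,-.06),(-.14,-.06),(-.14,.13)],b);print('stand',th,t,r*1e3)
M=np.array([[np.cos(th),-np.sin(th)],[np.sin(th),np.cos(th)]])
print('grip',px2w('top',f([(282,112)],175,190,0),.190))
print('pad',px2w('top',f([(488,182)],175,190,0),.089), t+M@[0,-.092])
c=px2w('top',f([(607,58),(686,40),(745,256),(668,276)],400,235,560),.008)
th2,t2,r2=fit2([(.1,.022),(.1,-.022),(-.02,-.022),(-.02,.022)],c);print('carrier fin',th2,t2,r2*1e3)
print('puck',px2w('top',f([(667,80)],400,235,560),.038), t2+.08*np.array([np.cos(th2),np.sin(th2)]))
print('seat',t+M@[0,.085])
for n,p in (('bottle',(333,187)),('bigcar',(358,272))):print(n,px2w('top',[p],.03))
print('scene grip px',w2px('scene',[[*t,.181],[*t,.195],[*(t+M@[0,-.092]),.089]]))
E
```

```text
stand -0.17114336255662205 [0.6111 0.1267] [[-1.5408 -0.5827]
 [-0.651   1.2336]
 [ 0.6626  0.4076]
 [ 1.5293 -1.0585]]
grip [[0.6127 0.1276 0.19  ]]
pad [[0.5941 0.0351 0.089 ]] [0.5954 0.036 ]
carrier fin 0.25879918774142785 [ 0.4854 -0.2565] [[ 0.5231  0.1789]
 [-0.4939 -0.0019]
 [-0.1176  0.5681]
 [ 0.0885 -0.7451]]
puck [[ 0.5624 -0.2365  0.038 ]] [ 0.5628 -0.236 ]
seat [0.6256 0.2104]
bottle [[ 0.7074 -0.0381  0.03  ]]
bigcar [[ 0.5256 -0.0924  0.03  ]]
scene grip px [[376.8398 191.0736]
 [377.0189 185.776 ]
 [346.1528 237.2483]]
```

Measurements agree: grip (0.612, 0.127), stand yaw −0.171, fin (0.485, −0.2565), carrier yaw 0.259. Moving above the grip.

```bash
python3 -m handwheel '[[[0,0,0.1],[24,33,6],0],[[0,0,0.1],[24,33,6],0],[[0,0,0.1],[24,33,6],0],[[0,0,0.1],[24,33,6],0],[[0,0,0.1],[24,33,6],0],[[0,0,0.1],[24,33,6],0],[[0,0,0.1],[24,33,6],0],[[0,0,0.1],[24,33,6],0],[[0,0,0.1],[24,33,6],0],[[0,0,0.1],[24,33,6],0],[[0,0,0.1],[24,33,6],0],[[0,0,0.05],[24,33,6],0]]' 60
python3 -m handwheel '[[[0,0,0],[20,33,0],0.3],[[0,0,0],[20,33,0],0.3],[[0,0,0],[20,33,0],0.3],[[0,0,0],[20,33,0],0.3],[[0,0,0],[20,33,0],0.3],[[0,0,0],[20,33,0],0.3],[[0,0,0],[20,33,0],0.3],[[0,0,0],[16,20,0],0.3],[[0,0,0],[0,0,0],0.3],[[0,0,0],[0,0,0],0.3]]'
python3 - <<'E'
from h import *
s=sense();im=optics.grab_frame('wrist');cv2.imwrite('pics/w1.png',im)
x=R.from_rotvec(s['ee_rot']).as_matrix();print(np.round(s['tcp_pos'],4),np.round(x,3).tolist(),s['clock'],np.arctan2(x[1,1],x[0,1]),s['joints'])
th=-.171;M=np.array([[np.cos(th),-np.sin(th)],[np.sin(th),np.cos(th)]])
for q in [(-.007,.025),(.007,.025),(.007,-.025),(-.007,-.025)]:print(w2px('wrist',[[*(M@q+[.6115,.127]),.192]],s))
E
```

```text
clock: 1.3
tcp_pos: [0.4245, -0.1353, 0.3204]
ee_rot: [-2.399, -2.028, 0.0]
ft_force: [1.2, -0.7, 0.9]
opening: 0.0856
gripper_force: 0.0
clock: 2.3
tcp_pos: [0.5796, 0.1143, 0.3194]
ee_rot: [-2.401, -2.024, 0.003]
ft_force: [0.4, 0.9, -0.3]
opening: 0.0598
gripper_force: 0.0
[0.5796 0.1143 0.3194] [[0.169, 0.986, -0.002], [0.986, -0.169, -0.001], [-0.001, -0.002, -1.0]] 2.3 -0.16981243689907294 [ 6.25240796e-03  2.99346790e-01  1.30805307e+00 -4.91090789e-04
  1.53618724e+00  1.76081545e-01]
[[348.99184343 177.45084142]]
[[368.82268071 177.55636429]]
[[366.05258667 245.33913216]]
[[347.22159668 245.2981214 ]]
```

View pics/w1.png

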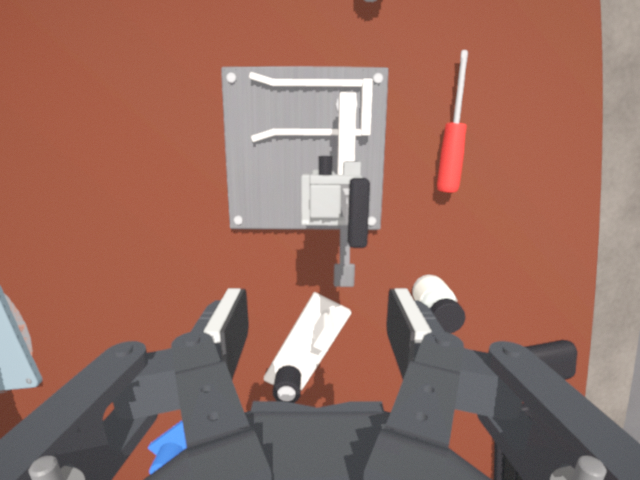

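The bar spans about (350–369, 178–247), within 2 px of the prediction, so the grip is at about (0.6125, 0.1265). Descending and gripping.

```bash
python3 -m handwheel '[[[0,0,0],[17,6,0],0.3],[[0,0,0],[16,6,0],0.3],[[0,0,0],[0,0,-30],0.3],[[0,0,0],[0,0,-30],0.3],[[0,0,0],[0,0,-30],0.3],[[0,0,0],[0,0,-30],0.3],[[0,0,0],[0,0,-16],0.3],[[0,0,0],[0,0,0],0.3],[[0,0,0],[0,0,0],0.3]]' 60
python3 -m handwheel '[[[0,0,0],[0,0,0],0.9],[[0,0,0],[0,0,0],0.9],[[0,0,0],[0,0,0],0.9],[[0,0,0],[0,0,0],0.9],[[0,0,0],[0,0,0],0.9],[[0,0,0],[0,0,0],0.9],[[0,0,0],[0,0,0],0.9]]' 60
```

```text
clock: 3.25
tcp_pos: [0.613, 0.125, 0.185]
ee_rot: [2.404, 2.022, 0.0]
ft_force: [-0.1, 0.3, 0.3]
opening: 0.0596
gripper_force: 0.0
clock: 3.95
tcp_pos: [0.6113, 0.1264, 0.1857]
ee_rot: [-2.401, -2.023, 0.003]
ft_force: [-7.8, -0.1, 8.4]
opening: 0.0147
gripper_force: 59.2
```

Gripped with a small side load. Relieving it, then raising.

```bash
python3 -m handwheel '[[[0,0,0],[-1.5,0.3,0.7],0.9],[[0,0,0],[0,0,0],0.9]]'
python3 -m handwheel '[[[0,0,0],[0,0,2],0.9],[[0,0,0],[0,0,2],0.9],[[0,0,0],[0,0,2],0.9],[[0,0,0],[0,0,2],0.9]]'
python3 -m handwheel '[[[0,0,0],[0,0,2],0.9],[[0,0,0],[0,0,2],0.9],[[0,0,0],[0,0,2],0.9],[[0,0,0],[0,0,2],0.9]]'
python3 -m handwheel '[[[0,0,0],[0,0,2],0.9],[[0,0,0],[0,0,2],0.9],[[0,0,0],[0,0,2],0.9],[[0,0,0],[0,0,2],0.9]]'
```

```text
clock: 4.15
tcp_pos: [0.6113, 0.1264, 0.1858]
ee_rot: [2.403, 2.024, 0.0]
ft_force: [-3.2, -1.5, 4.8]
opening: 0.0146
gripper_force: 59.4
clock: 4.55
tcp_pos: [0.6112, 0.1264, 0.191]
ee_rot: [-2.402, -2.022, 0.003]
ft_force: [4.9, 0.1, -17.6]
opening: 0.0147
gripper_force: 58.6
clock: 4.95
tcp_pos: [0.6112, 0.1264, 0.2009]
ee_rot: [-2.403, -2.023, 0.001]
ft_force: [3.3, 0.1, -17.3]
opening: 0.0147
gripper_force: 58.9
clock: 5.35
tcp_pos: [0.6112, 0.1264, 0.2091]
ee_rot: [-2.403, -2.024, 0.001]
ft_force: [1.9, -0.0, -14.4]
opening: 0.0147
gripper_force: 59.1
```

```bash
python3 -m handwheel '[[[0,0,0],[0,0,2],0.9],[[0,0,0],[0,0,2],0.9],[[0,0,0],[0,0,2],0.9],[[0,0,0],[0,0,2],0.9]]'
python3 -m handwheel '[[[0,0,0],[0,0,2],0.9],[[0,0,0],[0,0,2],0.9],[[0,0,0],[0,0,2],0.9],[[0,0,0],[0,0,2],0.9]]'
python3 -m handwheel '[[[0,0,0],[0,0,1],0.9],[[0,0,0],[0,0,1],0.9],[[0,0,0],[0,0,1],0.9]]'
for i in 1 2 3 4; do python3 -m handwheel '[[[0,0,0],[0,0,1],0.9]]' | egrep 'tcp|ft'; done
```

```text
clock: 5.75
tcp_pos: [0.6112, 0.1264, 0.2173]
ee_rot: [-2.403, -2.024, 0.001]
ft_force: [-0.0, 0.2, -14.6]
opening: 0.0145
gripper_force: 59.2
clock: 6.15
tcp_pos: [0.6113, 0.1263, 0.2253]
ee_rot: [-2.403, -2.023, 0.001]
ft_force: [-2.8, 0.4, -10.3]
opening: 0.0145
gripper_force: 59.6
clock: 6.45
tcp_pos: [0.6112, 0.1264, 0.2288]
ee_rot: [2.403, 2.024, 0.0]
ft_force: [-3.6, -0.1, -8.1]
opening: 0.0144
gripper_force: 60.0
tcp_pos: [0.6112, 0.1264, 0.2295]
ft_force: [-4.2, -0.5, -7.8]
tcp_pos: [0.6113, 0.1264, 0.2303]
ft_force: [-4.0, -1.2, -7.8]
tcp_pos: [0.6113, 0.1264, 0.2311]
ft_force: [-5.4, -0.3, -7.4]
tcp_pos: [0.6113, 0.1264, 0.232]
ft_force: [-4.1, 1.3, -7.7]
```

```bash
python3 -m handwheel '[[[0,0,0],[0,0,1],0.9],[[0,0,0],[0,0,1],0.9]]' | egrep 'tcp|ft'
python3 -m handwheel '[[[0,0,0],[0,0,1],0.9],[[0,0,0],[0,0,1],0.9]]' | egrep 'tcp|ft'
python3 -m handwheel '[[[0,0,0],[0,0,1],0.9]]' | egrep 'tcp|ft'
```

```text
tcp_pos: [0.6112, 0.1264, 0.2328]
ft_force: [-2.6, -0.3, -17.8]
tcp_pos: [0.6112, 0.1264, 0.2337]
ft_force: [1.2, 0.1, -27.7]
tcp_pos: [0.6112, 0.1264, 0.2341]
ft_force: [3.2, 0.9, -30.9]
```

The load is climbing steeply, so this is the buffer. Easing off at once.

```bash
python3 -m handwheel '[[[0,0,0],[0,0,-3],0.9],[[0,0,0],[0,0,-2],0.9]]' | egrep 'tcp|ft'
python3 - <<'E'
from h import *
cv2.imwrite('pics/s1.png',cv2.resize(optics.grab_frame('scene')[150:270,310:440],None,fx=5,fy=5,interpolation=cv2.INTER_CUBIC))
E
```

```text
tcp_pos: [0.6113, 0.1264, 0.2322]
ft_force: [-6.3, 0.3, -8.9]
```

View pics/s1.png

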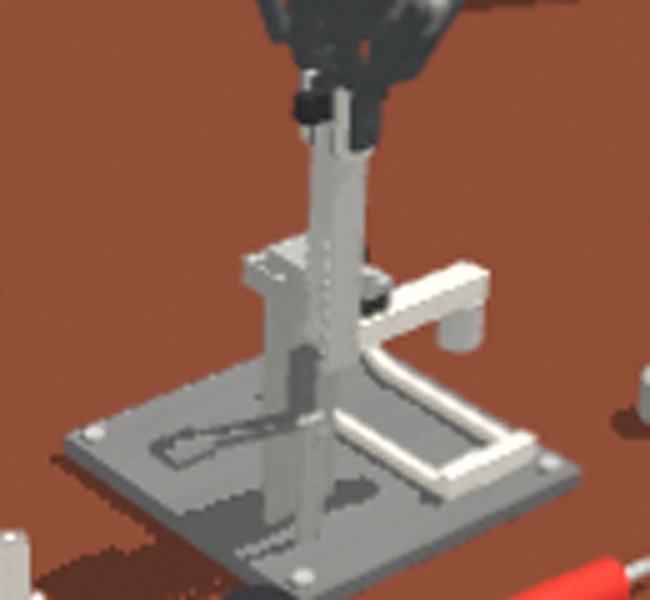

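The arm is right up at the buffer. Lowering gently until the pawl takes the load.

```bash
python3 -m handwheel '[[[0,0,0],[0,0,-1.5],0.9],[[0,0,0],[0,0,0],0.9]]' | egrep 'tcp|ft'
python3 -m handwheel '[[[0,0,0],[0,0,-1.5],0.9],[[0,0,0],[0,0,0],0.9]]' | egrep 'tcp|ft'
python3 - <<'E'
from h import *
th=-.171;M=np.array([[np.cos(th),-np.sin(th)],[np.sin(th),np.cos(th)]])
for r in (.044,.05,.054,.06):
  print(r,w2px('scene',[[*(M@[0,.085]+[.6125,.1265]),.02+r]]),w2px('scene',[[.6125,.1265,.181+r]]))
E
```

```text
tcp_pos: [0.6113, 0.1264, 0.2321]
ft_force: [-6.1, 0.1, -9.5]
tcp_pos: [0.6113, 0.1264, 0.2312]
ft_force: [-7.4, -0.2, -6.9]
0.044 [[401.08787177 222.51707106]] [[377.83650427 174.45884396]]
0.05 [[401.21240595 220.46887047]] [[377.91420307 172.12482311]]
0.054 [[401.2955032  219.09881094]] [[377.96598903 170.56355715]]
0.06 [[401.4202584  217.03681642]] [[378.04364498 168.21376871]]
```

```bash
python3 -m handwheel '[[[0,0,0],[0,0,-1.5],0.9],[[0,0,0],[0,0,0],0.9]]' | egrep 'tcp|ft'
python3 -m handwheel '[[[0,0,0],[0,0,-1.5],0.9],[[0,0,0],[0,0,0],0.9]]' | egrep 'tcp|ft'
python3 -m handwheel '[[[0,0,0],[0,0,-1],0.9],[[0,0,0],[0,0,0],0.9]]' | egrep 'tcp|ft'
```

```text
tcp_pos: [0.6113, 0.1264, 0.2299]
ft_force: [-7.4, 0.1, -5.7]
tcp_pos: [0.6113, 0.1264, 0.2285]
ft_force: [-7.6, -0.6, -5.6]
tcp_pos: [0.6113, 0.1264, 0.2275]
ft_force: [-7.6, -1.0, -4.9]
```

```bash
python3 -m handwheel '[[[0,0,0],[-0.5,0,-1],0.9],[[0,0,0],[0,0,0],0.9]]' | egrep 'tcp|ft'
python3 -m handwheel '[[[0,0,0],[-0.5,0,-1],0.9],[[0,0,0],[0,0,0],0.9]]' | egrep 'tcp|ft'
python3 -m handwheel '[[[0,0,0],[0,0,-1],0.9],[[0,0,0],[0,0,0],0.9]]' | egrep 'tcp|ft'
```

```text
tcp_pos: [0.6113, 0.1264, 0.2267]
ft_force: [-7.1, 0.6, -5.0]
tcp_pos: [0.6112, 0.1264, 0.226]
ft_force: [-5.3, -1.5, -2.8]
tcp_pos: [0.6112, 0.1264, 0.2258]
ft_force: [-7.0, -0.3, -0.2]
```

The pawl now carries it (rail ≈ 0.054). Opening, rising and travelling above the carrier fin.

```bash
python3 -m handwheel '[[[0,0,0],[0,0,0],0.4],[[0,0,0],[0,0,0],0.4],[[0,0,0],[0,0,0],0.4],[[0,0,0],[0,0,0],0.4],[[0,0,0],[0,0,15],0.4],[[0,0,0],[0,0,25],0.4],[[0,0,0],[0,0,25],0.4]]'
python3 -m handwheel '[[[0,0,-0.1],[-9,-30,0],0.4],[[0,0,-0.1],[-9,-32,0],0.4],[[0,0,-0.1],[-9,-32,0],0.4],[[0,0,-0.1],[-10,-32,0],0.4],[[0,0,-0.1],[-10,-32,0],0.4],[[0,0,-0.1],[-10,-32,-5],0.4],[[0,0,-0.1],[-10,-32,-10],0.4],[[0,0,-0.1],[-11,-32,-20],0.4],[[0,0,-0.1],[-11,-32,-20],0.4],[[0,0,-0.1],[-12,-32,-20],0.4],[[0,0,-0.1],[-12,-32,-20],0.4],[[0,0,-0.04],[-13,-32,-20],0.4]]'
python3 -m handwheel '[[[0,0,0],[0,0,-10],0.4],[[0,0,0],[0,0,0],0.4],[[0,0,0],[0,0,0],0.4]]'
python3 - <<'E'
from h import *
s=sense();im=optics.grab_frame('wrist');cv2.imwrite('pics/w2.png',im)
x=R.from_rotvec(s['ee_rot']).as_matrix();print(np.round(s['tcp_pos'],4),s['clock'],np.arctan2(x[1,1],x[0,1]),x[2])
th=.259;M=np.array([[np.cos(th),-np.sin(th)],[np.sin(th),np.cos(th)]])
for q in [(-.012,.006),(.012,.006),(.012,-.006),(-.012,-.006)]:print(w2px('wrist',[[*(M@q+[.4854,-.2565]),.048]],s))
for q in [(.1,.022),(.1,-.022)]:print(w2px('wrist',[[*(M@q+[.4854,-.2565]),.008]],s))
E
```

```text
clock: 9.9
tcp_pos: [0.6106, 0.1263, 0.2876]
ee_rot: [-2.403, -2.023, 0.0]
ft_force: [0.9, 0.2, -0.6]
opening: 0.0513
gripper_force: 0.0
clock: 11.1
tcp_pos: [0.4844, -0.2573, 0.1717]
ee_rot: [3.114, 0.402, 0.002]
ft_force: [-0.1, 0.2, -0.2]
opening: 0.0513
gripper_force: 0.0
clock: 11.4
tcp_pos: [0.485, -0.2552, 0.1625]
ee_rot: [3.115, 0.408, 0.001]
ft_force: [0.3, 0.3, 0.6]
opening: 0.0511
gripper_force: 0.0
[ 0.485  -0.2552  0.1625] 11.4 -1.3103217781002194 [ 5.87929318e-04  1.10077172e-04 -9.99999821e-01]
[[310.79662264 257.198873  ]]
[[310.71555908 224.3537447 ]]
[[328.0619921  224.39809546]]
[[327.68633539 257.23985369]]
[[289.82608593  96.04723245]]
[[349.26556536  96.22885638]]
```

View pics/w2.png

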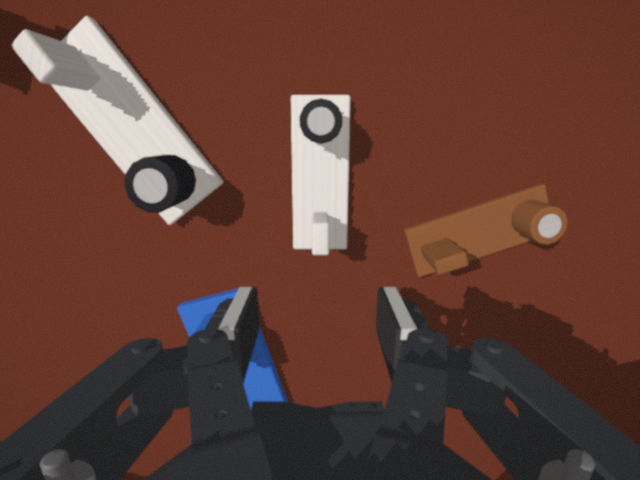

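Fin top spans about (312–329, 223–255), which is 1–2 px off the prediction. Corrected fin position is (0.4866, −0.2570). Descend and grip.

```bash
python3 -m handwheel '[[[0,0,0],[1.6,-1.8,-26],0.4],[[0,0,0],[0,0,-26],0.4],[[0,0,0],[0,0,-26],0.4],[[0,0,0],[0,0,-26],0.4],[[0,0,0],[0,0,-26],0.4],[[0,0,0],[0,0,0],0.4],[[0,0,0],[0,0,0],0.9],[[0,0,0],[0,0,0],0.9],[[0,0,0],[0,0,0],0.9],[[0,0,0],[0,0,0],0.9],[[0,0,0],[0,0,0],0.9],[[0,0,0],[0,0,0],0.9]]' 50
python3 -m handwheel '[[[0,0,0],[0,0,0],0.9],[[0,0,0],[0,0,30],0.9],[[0,0,0],[0,0,40],0.9],[[0,0,0],[0,0,40],0.9],[[0,0,0],[0,0,0],0.9]]' 
python3 - <<'E'
from h import *
s=sense();im=optics.grab_frame('wrist');cv2.imwrite('pics/w3.png',im[:300,180:480])
x=R.from_rotvec(s['ee_rot']).as_matrix();print(np.round(s['tcp_pos'],4),s['clock'],np.arctan2(x[1,1],x[0,1]),x[2])
E
```

```text
clock: 12.65
tcp_pos: [0.4874, -0.2581, 0.034]
ee_rot: [3.113, 0.406, 0.005]
ft_force: [1.5, 2.2, 7.3]
opening: 0.0114
gripper_force: 50.3
clock: 13.15
tcp_pos: [0.4891, -0.2598, 0.1485]
ee_rot: [3.106, 0.406, 0.013]
ft_force: [0.9, 0.6, -1.4]
opening: 0.0111
gripper_force: 49.2
[ 0.4891 -0.2598  0.1485] 13.15 -1.3109849597523664 [ 0.00693702  0.00976629 -0.99992825]
```

View pics/w3.png

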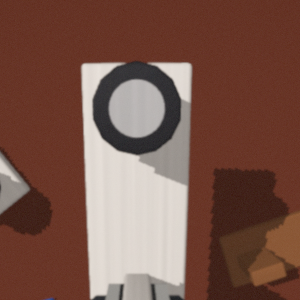

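Carrier is held: puck top centre at about (317,108), front corners at about (262,64) and (371,64). Computing its pose in the gripper and the move to the slideway.

```bash
python3 - <<'E'
from h import *
np.set_printoptions(precision=4,suppress=True)
s=sense();z0=s['tcp_pos'][2]-.034
f=px2w('wrist',[(262,64),(371,64),(270,290),(366,290)],z0+.008,s);print('front w',np.linalg.norm(f[0]-f[1]),'near w',np.linalg.norm(f[2]-f[3]))
for dz in (-.003,0,.003):
  f=px2w('wrist',[(262,64),(371,64)],z0+.008+dz,s);print(dz,np.linalg.norm(f[0]-f[1]))
f=px2w('wrist',[(262,64),(371,64)],z0+.008,s)
p=px2w('wrist',[(317,108)],z0+.038,s)[0];fm=(f[0]+f[1])/2
x=R.from_rotvec(s['ee_rot']).as_matrix();tx=x[:2,0];ty=x[:2,1];T=np.array(s['tcp_pos'])[:2]
e=f[1]-f[0];print('yaw from front',np.arctan2(e[1],e[0])+np.pi/2,'tool x yaw',np.arctan2(tx[1],tx[0]))
for n,q in (('puck',p),('frontmid',fm)):
  d=q[:2]-T;print(n,'in tool x,y',d@tx,d@ty, 'yaw',np.arctan2(d[1],d[0]))
E
```

```text
front w 0.04299733226115913 near w 0.0443396293742907
-0.003 0.0438493579212079
0 0.04299733226115913
0.003 0.04214530660111044
yaw from front 0.2618467934065767 tool x yaw 0.25980139767613625
puck in tool x,y 0.07965750404812129 -0.0003335445047782681 yaw 0.263961846598232
frontmid in tool x,y 0.09882623432710833 -0.00036016424950238875 yaw 0.2634190360654124
```

```bash
python3 -m handwheel '[[[0,0,-0.036],[-10,42,0],0.9],[[0,0,-0.036],[-10,42,0],0.9],[[0,0,-0.036],[-10,42,0],0.9],[[0,0,-0.036],[-10,42,0],0.9],[[0,0,-0.036],[-10,42,0],0.9],[[0,0,-0.036],[-10,42,0],0.9],[[0,0,-0.036],[-10,42,0],0.9],[[0,0,-0.036],[-10,42,0],0.9],[[0,0,-0.036],[-5,42,0],0.9],[[0,0,-0.036],[0,42,0],0.9],[[0,0,-0.036],[0,42,0],0.9],[[0,0,-0.036],[0,42,0],0.9]]'
python3 -m handwheel '[[[0,0,0],[0,4,-30],0.9],[[0,0,0],[0,0,-30],0.9],[[0,0,0],[0,0,-20],0.9],[[0,0,0],[0,0,0],0.9],[[0,0,0],[0,0,0],0.9]]'
python3 - <<'E'
from h import *
np.set_printoptions(precision=4,suppress=True)
s=sense();im=optics.grab_frame('wrist');cv2.imwrite('pics/w4.png',im)
x=R.from_rotvec(s['ee_rot']).as_matrix();print(np.round(s['tcp_pos'],4),s['clock'],np.arctan2(x[1,0],x[0,0]),x[2])
th=-.171;M=np.array([[np.cos(th),-np.sin(th)],[np.sin(th),np.cos(th)]])
for q in [(-.08,.061),(-.08,.109),(.02,.061),(.02,.109)]:print(q,w2px('wrist',[[*(M@q+[.6115,.1266]),.019]],s))
E
```

```text
clock: 14.4
tcp_pos: [0.3997, 0.248, 0.141]
ee_rot: [3.129, -0.272, -0.003]
ft_force: [0.2, -1.1, -1.7]
opening: 0.0108
gripper_force: 49.4
clock: 14.9
tcp_pos: [0.4004, 0.2503, 0.0615]
ee_rot: [3.129, -0.27, -0.003]
ft_force: [0.8, -0.1, -1.4]
opening: 0.0113
gripper_force: 49.4
[0.4004 0.2503 0.0615] 14.9 -0.17235494777889382 [-0.002   0.0011 -1.    ]
(-0.08, 0.061) [[377.6746 -56.024 ]]
(-0.08, 0.109) [[261.5732 -56.1264]]
(0.02, 0.061) [[ 374.9545 -265.1136]]
(0.02, 0.109) [[ 263.914  -265.5227]]
```

View pics/w4.png

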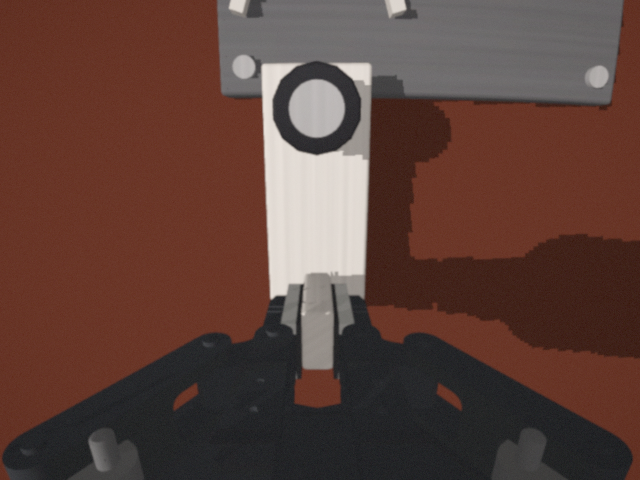

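Mouth wall ends are at about (239,6) and (397,6), carrier axis at about u=317. Base bolts at (244,67) and (598,77) suggest a small yaw difference, so I'll check it.

```bash
python3 - <<'E'
from h import *
np.set_printoptions(precision=4,suppress=True)
s=sense()
for n,L,z in (('bolts',[(244,67),(598,77)],.014),('edge',[(222,94),(611,101)],.012),('mouth',[(239,5),(397,5)],.019),('top bolts lower',[],0)):
  if L:
    w=px2w('wrist',L,z,s);e=w[0]-w[1];print(n,w,np.linalg.norm(e),np.arctan2(e[1],e[0])-np.pi/2,'mid',w.mean(0))
# yaw from 4 bolts in top picture
b=px2w('top',[(119/4+175,56/4+190),(423/4+175,114/4+190),(361/4+175,419/4+190),(53/4+175,361/4+190)],.014)
print(b);
for i,j in ((0,1),(3,2)):
  e=b[i]-b[j];print(np.arctan2(e[1],e[0])-np.pi/2)
for i,j in ((0,3),(1,2)):
  e=b[i]-b[j];print(np.arctan2(e[1],e[0]))
th=-.171;M=np.array([[np.cos(th),-np.sin(th)],[np.sin(th),np.cos(th)]])
w=px2w('wrist',[(239,5),(397,5)],.019,s)[:,:2];print('mouth mid in stand',M.T@(w.mean(0)-[.6115,.1266]),'tcp in stand',M.T@(s['tcp_pos'][:2]-np.array([.6115,.1266])))
E
```

```text
bolts [[0.5069 0.266  0.014 ]
 [0.4778 0.1017 0.014 ]] 0.1669003056483955 -0.17570730127317025 mid [0.4923 0.1838 0.014 ]
edge [[0.4977 0.279  0.012 ]
 [0.4657 0.0931 0.012 ]] 0.18858293841060306 -0.17021634027413812 mid [0.4817 0.186  0.012 ]
mouth [[0.531  0.2621 0.019 ]
 [0.5195 0.1956 0.019 ]] 0.06744097505164494 -0.17137700398529265 mid [0.5252 0.2288 0.019 ]
[[0.6698 0.2369 0.014 ]
 [0.6403 0.0734 0.014 ]
 [0.4766 0.103  0.014 ]
 [0.5058 0.266  0.014 ]]
-0.1785197074567917
-0.17720116029422583
-0.1752016380112165
-0.17883189502038324
mouth mid in stand [-0.1024  0.0861] tcp in stand [-0.2282  0.0863]
```

```bash
python3 -m handwheel '[[[0,0,-0.002],[9.7,-2.5,-5],0.9],[[0,0,0],[0,0,-4],0.9],[[0,0,0],[0,0,0],0.9]]'|egrep 'tcp|ft'
python3 -m handwheel '[[[0,0,0],[0,0,-1.5],0.9],[[0,0,0],[0,0,0],0.9]]'|egrep 'tcp|ft'
python3 -m handwheel '[[[0,0,0],[0,0,-1.5],0.9],[[0,0,0],[0,0,0],0.9]]'|egrep 'tcp|ft'
```

```text
tcp_pos: [0.4113, 0.2478, 0.053]
ft_force: [-0.5, 0.7, -1.4]
tcp_pos: [0.4106, 0.248, 0.0515]
ft_force: [0.5, 0.6, -1.2]
tcp_pos: [0.4106, 0.2481, 0.0499]
ft_force: [0.7, -0.1, -1.1]
```

```bash
python3 -m handwheel '[[[0,0,0],[0,0,-1.2],0.9],[[0,0,0],[0,0,0],0.9]]'|egrep 'tcp|ft'
python3 -m handwheel '[[[0,0,0],[0,0,-1],0.9],[[0,0,0],[0,0,0],0.9]]'|egrep 'tcp|ft'
```

```text
tcp_pos: [0.4107, 0.2481, 0.0487]
ft_force: [0.3, 0.2, -1.5]
tcp_pos: [0.4107, 0.248, 0.0477]
ft_force: [0.3, -0.3, -1.6]
```

Underside is about 1–2 mm above the floor. Sliding in.

```bash
python3 -m handwheel '[[[0,0,0],[9.85,-1.73,-0.7],0.9],[[0,0,0],[9.85,-1.73,0],0.9],[[0,0,0],[9.85,-1.73,0],0.9]]'|egrep 'tcp|ft'
python3 -m handwheel '[[[0,0,0],[9.85,-1.73,0],0.9],[[0,0,0],[9.85,-1.73,0],0.9]]'|egrep 'tcp|ft'
python3 -m handwheel '[[[0,0,0],[9.85,-1.73,0],0.9],[[0,0,0],[9.85,-1.73,0],0.9]]'|egrep 'tcp|ft'
```

```text
tcp_pos: [0.4418, 0.2428, 0.0472]
ft_force: [0.3, -0.1, -1.6]
tcp_pos: [0.4613, 0.2391, 0.0471]
ft_force: [-0.5, -0.5, -1.2]
tcp_pos: [0.4806, 0.2357, 0.047]
ft_force: [0.5, 0.2, -1.2]
```

```bash
python3 -m handwheel '[[[0,0,0],[9.85,-1.73,0],0.9],[[0,0,0],[9.85,-1.73,0],0.9],[[0,0,0],[0,0,0],0.9]]'|egrep 'tcp|ft'
python3 -m handwheel '[[[0,0,0],[9.85,-1.73,0],0.9],[[0,0,0],[9.85,-1.73,0],0.9],[[0,0,0],[9.85,-1.73,0],0.9],[[0,0,0],[0,0,0],0.9]]'|egrep 'tcp|ft'
python3 -m handwheel '[[[0,0,0],[4.9,-0.87,0],0.9],[[0,0,0],[4.9,-0.87,0],0.9],[[0,0,0],[0,0,0],0.9]]'|egrep 'tcp|ft'
```

```text
tcp_pos: [0.5013, 0.2323, 0.0473]
ft_force: [0.2, 0.3, -1.7]
tcp_pos: [0.531, 0.227, 0.0473]
ft_force: [0.5, -0.0, -1.3]
tcp_pos: [0.5395, 0.2255, 0.0472]
ft_force: [-0.3, -0.2, -1.1]
```

```bash
python3 -m handwheel '[[[0,0,0],[2,-0.35,0],0.9],[[0,0,0],[2,-0.35,0],0.9],[[0,0,0],[0,0,0],0.9]]'|egrep 'tcp|ft'
python3 -m handwheel '[[[0,0,0],[1.5,-0.26,0],0.9],[[0,0,0],[0,0,0],0.9]]'|egrep 'tcp|ft'
python3 -m handwheel '[[[0,0,0],[1,-0.17,0],0.9],[[0,0,0],[0,0,0],0.9]]'|egrep 'tcp|ft'
```

```text
tcp_pos: [0.543, 0.2249, 0.0472]
ft_force: [0.5, 0.9, -2.2]
tcp_pos: [0.5444, 0.2246, 0.0471]
ft_force: [-0.0, 0.2, -1.8]
tcp_pos: [0.5454, 0.2244, 0.0471]
ft_force: [0.7, -0.0, -1.3]
```

```bash
python3 -m handwheel '[[[0,0,0],[1,-0.17,0],0.9],[[0,0,0],[0,0,0],0.9]]'|egrep 'tcp|ft'
python3 -m handwheel '[[[0,0,0],[1,-0.17,0],0.9],[[0,0,0],[0,0,0],0.9]]'|egrep 'tcp|ft'
python3 -m handwheel '[[[0,0,0],[0.7,-0.12,0],0.9],[[0,0,0],[0,0,0],0.9]]'|egrep 'tcp|ft'
```

```text
tcp_pos: [0.5464, 0.2243, 0.0471]
ft_force: [-0.1, -0.1, -0.6]
tcp_pos: [0.5474, 0.2241, 0.0471]
ft_force: [-0.2, 0.2, -1.6]
tcp_pos: [0.5479, 0.224, 0.0471]
ft_force: [-1.0, 0.1, -2.6]
```

```bash
python3 -m handwheel '[[[0,0,0],[0.7,-0.12,0],0.9],[[0,0,0],[0,0,0],0.9]]'|egrep 'tcp|ft'
```

```text
tcp_pos: [0.5479, 0.224, 0.047]
ft_force: [-2.7, 2.2, -0.1]
```

Back stop met at about 3 N. Lowering onto the floor, then releasing.

```bash
python3 -m handwheel '[[[0,0,0],[0,0,-0.7],0.9],[[0,0,0],[0,0,0],0.9]]'|egrep 'tcp|ft'
python3 -m handwheel '[[[0,0,0],[0,0,-0.5],0.9],[[0,0,0],[0,0,0],0.9]]'|egrep 'tcp|ft'
```

```text
tcp_pos: [0.5478, 0.224, 0.0463]
ft_force: [-5.9, 0.9, 2.8]
tcp_pos: [0.5478, 0.224, 0.0461]
ft_force: [-6.4, 1.2, 4.1]
```

```bash
python3 -m handwheel '[[[0,0,0],[-0.3,0.05,0],0.9],[[0,0,0],[0,0,0],0.35],[[0,0,0],[0,0,0],0.35],[[0,0,0],[0,0,0],0.35],[[0,0,0],[0,0,0],0.35],[[0,0,0],[0,0,0],0.35],[[0,0,0],[0,0,30],0.35],[[0,0,0],[0,0,30],0.35],[[0,0,0],[-10,2,30],0.35],[[0,0,0],[-15,3,0],0.35],[[0,0,0],[0,0,0],0.35]]'
python3 - <<'E'
from h import *
s=sense();im=optics.grab_frame('wrist');print(np.round(s['tcp_pos'],4),s['clock'])
o=np.zeros((480,800,3),np.uint8);o[:,:400]=im[:,150:550][:480]
t=cv2.resize(optics.grab_frame('scene')[150:270,340:440],None,fx=4,fy=4,interpolation=cv2.INTER_CUBIC);o[:,400:]=t
cv2.imwrite('pics/w5.png',o)
E
```

```text
clock: 20.75
tcp_pos: [0.5224, 0.2293, 0.1369]
ee_rot: [-3.129, 0.272, -0.001]
ft_force: [0.5, -0.4, 0.5]
opening: 0.0556
gripper_force: 0.0
[0.5224 0.2293 0.1369] 20.75
```

View pics/w5.png

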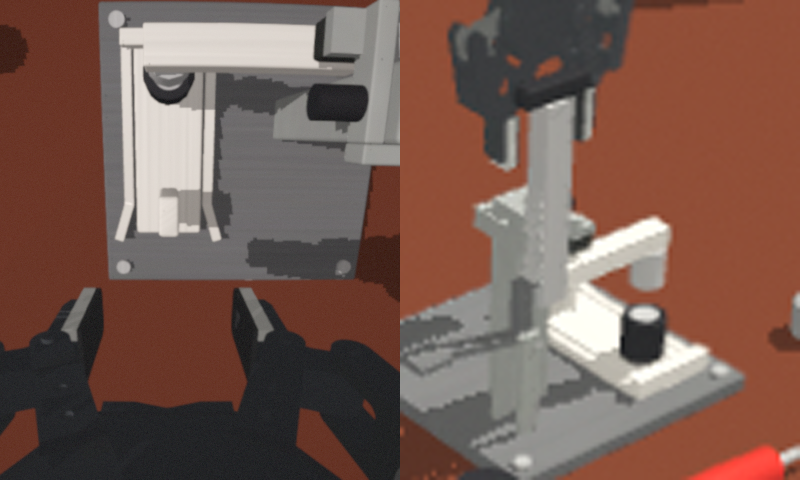

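The carrier is seated against the back stop and the arm hangs above the puck. Up, over and shut, to above the pad.

```bash
python3 - <<'E'
from h import *
s=sense();th=-.173;M=np.array([[np.cos(th),-np.sin(th)],[np.sin(th),np.cos(th)]])
w=px2w('wrist',[(288,232),(352,233)],.020,s)[:,:2];print((w-[.6115,.1266])@M)
E
python3 -m handwheel '[[[0,0,0],[0,0,40],0.6],[[0,0,0],[0,0,40],0.9],[[0,0,0],[0,0,40],1],[[0,0,0],[0,0,35],1],[[0,0,0],[12,-32,0],1],[[0,0,0],[12,-32,0],1],[[0,0,0],[12,-32,0],1],[[0,0,0],[12,-32,0],1],[[0,0,0],[12,-32,0],1],[[0,0,0],[12.5,-33.5,0],1],[[0,0,0],[0,0,0],1],[[0,0,0],[0,0,0],1]]' 30
```

```text
[[-0.09848512  0.10607983]
 [-0.09919316  0.06127067]]
clock: 22.05
tcp_pos: [0.5963, 0.0342, 0.2895]
ee_rot: [-3.129, 0.277, 0.003]
ft_force: [-0.3, -0.6, 0.1]
opening: -0.0003
gripper_force: 0.0
```

```bash
python3 -m handwheel '[[[0,0,0],[-1,1,-35],1],[[0,0,0],[0,0,-40],1],[[0,0,0],[0,0,-40],1],[[0,0,0],[0,0,-30],1],[[0,0,0],[0,0,-20],1],[[0,0,0],[0,0,-6],1],[[0,0,0],[0,0,0],1]]'
python3 - <<'E'
from h import *
s=sense();print(s['tcp_pos'])
im=optics.grab_frame('wrist');o=np.zeros((480,800,3),np.uint8);o[:,:400]=im[:,120:520]
t=cv2.resize(optics.grab_frame('scene')[150:270,310:410],None,fx=4,fy=4,interpolation=cv2.INTER_CUBIC);o[:,400:]=t
cv2.imwrite('pics/w6.png',o)
E
```

```text
clock: 22.75
tcp_pos: [0.5943, 0.0373, 0.119]
ee_rot: [-3.13, 0.272, 0.003]
ft_force: [0.1, 0.8, 0.2]
opening: -0.0001
gripper_force: 0.0
[0.59427796 0.0373364  0.11902967]
```

View pics/w6.png

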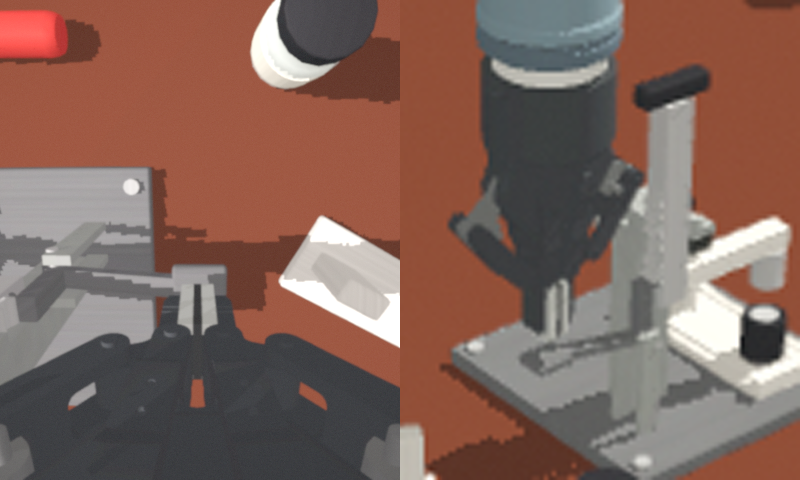

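Tips are centred over the pad (crop pad ≈ 172–226, tips ≈ 197). Pressing down.

```bash
python3 -m handwheel '[[[0,0,0],[0,-0.8,-6],1],[[0,0,0],[0,0,-5],1],[[0,0,0],[0,0,0],1]]'|egrep 'tcp|ft'
python3 -m handwheel '[[[0,0,0],[0,0,-2],1],[[0,0,0],[0,0,-2],1],[[0,0,0],[0,0,0],1]]'|egrep 'tcp|ft'
python3 -m handwheel '[[[0,0,0],[0,0,-2],1],[[0,0,0],[0,0,0],1]]'|egrep 'tcp|ft'
```

```text
tcp_pos: [0.5945, 0.0356, 0.1086]
ft_force: [0.2, -0.9, -2.1]
tcp_pos: [0.5951, 0.0354, 0.1051]
ft_force: [-0.4, -0.9, 1.7]
tcp_pos: [0.595, 0.0351, 0.103]
ft_force: [-0.5, -2.3, 3.7]
```

```bash
python3 -m handwheel '[[[0,0,0],[0,0,-2.5],1],[[0,0,0],[0,0,-2.5],1],[[0,0,0],[0,0,-2.5],1],[[0,0,0],[0,0,-2.5],1],[[0,0,0],[0,0,0],1],[[0,0,0],[0,0,0],1],[[0,0,0],[0,0,0],1],[[0,0,0],[0,0,0],1],[[0,0,0],[0,0,0],1],[[0,0,0],[0,0,0],1],[[0,0,0],[0,0,0],1],[[0,0,0],[0,0,0],1]]'
python3 -m handwheel '[[[0,0,0],[0,0,0],1],[[0,0,0],[0,0,0],1],[[0,0,0],[0,0,0],1],[[0,0,0],[0,0,0],1],[[0,0,0],[0,0,0],1],[[0,0,0],[0,0,0],1]]'|egrep 'tcp|ft'
python3 - <<'E'
from h import *
cv2.imwrite('pics/s7.png',cv2.resize(optics.grab_frame('scene')[160:270,310:430],None,fx=4,fy=4,interpolation=cv2.INTER_CUBIC))
E
```

```text
clock: 24.85
tcp_pos: [0.5949, 0.0356, 0.0929]
ee_rot: [3.13, -0.273, 0.0]
ft_force: [0.5, -3.9, 2.3]
opening: 0.0005
gripper_force: 1.5
tcp_pos: [0.5949, 0.0356, 0.0929]
ft_force: [0.5, -3.5, 2.4]
```

View pics/s7.png

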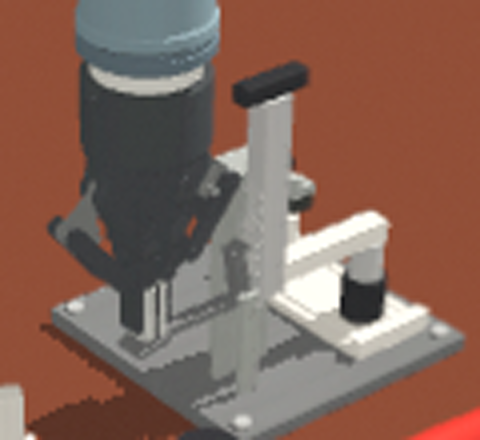

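The arm has come down and the foot rests on the puck (picture ≈ (365,285)). Releasing the pad straight up and clearing.

```bash
python3 -m handwheel '[[[0,0,0],[0,0,3],1],[[0,0,0],[0,0,4],1],[[0,0,0],[0,0,5],1],[[0,0,0],[0,0,10],1],[[0,0,0],[0,0,25],1],[[0,0,0],[0,0,40],1],[[0,0,0],[0,0,40],1],[[0,0,0],[0,0,40],1],[[0,0,0],[0,0,0],1],[[0,0,0],[0,0,0],1],[[0,0,0],[0,0,0],1]]'
python3 - <<'E'
from h import *
from station import manip
a=cv2.imread('pics/s7.png');b=cv2.resize(optics.grab_frame('scene')[160:270,310:430],None,fx=4,fy=4,interpolation=cv2.INTER_CUBIC)
d=np.abs(a.astype(int)-b)[190:400,310:460];print('change at foot/puck',d.mean(),d.max())
if d.mean()<4: print(manip.sign_off())
E
```

```text
clock: 26.6
tcp_pos: [0.594, 0.0359, 0.2589]
ee_rot: [-3.129, 0.273, 0.004]
ft_force: [-0.2, -0.0, -0.9]
opening: -0.0003
gripper_force: 0.0
change at foot/puck 0.5624867724867725 4
the job is handed in; nothing more can be done
None
```

The job is done and handed in at 26.6 s. The hold-down arm was raised to the buffer, eased off and hung in its top notch; the carrier was slid gently to the back stop, and the pawl was lifted until the foot rested on the puck. At the buffer the wrist read up to 31 N, by my estimate just under its 2 mm limit.

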